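Take the detector head off the photometer's bayonet collar and park it

TASK

The black detector head with the blue grip bar is locked in the collar on top of the photometer. Press the red release button fully down (it stays down), twist the head about a quarter turn counter-clockwise until you feel its stop, lift it straight off and set it down gently, upright, in the empty round rest. Never force the head against its collar, and leave the spare head and the glassware undisturbed.

Things in the scene. Friction and masses are not known exactly. Their poses are not given: they have to be found in the camera images.
- photometer: White instrument, 260 x 300 x 85 mm high (flat deck at 85 mm), fixed. Origin: centre of its underside; z up; -x is its front. A black sample lid, 22 mm high, lies on the rear of the deck (x 50 to 120 mm).
- collar (a point): Axis of the bayonet collar at deck level, 30 mm ahead of the photometer's centre; axes as the photometer. Collar: aluminium ring, outer diameter 74 mm, 14 mm high. Seated in it, the head has about 2.5 mm sideways, 3 mm vertical and a few degrees of turning play. The locked head's bar points about 24 degrees clockwise (from above) of the photometer's x.
- keeper_level (a point): Same axis, at the underside of the keeper ring (8 to 13 mm above the deck) that holds down the head's lugs. Two windows in it, hidden by the head, let the lugs rise; just past each is a solid stop. Lightly on the stop, the lugs are within 1.5 degrees of mid-window; about 3 degrees either side is free. The stop comes 55 to 95 degrees counter-clockwise (from above) of the start, it varies: feel for it.
- release (a joint): Travel of the release button in m: 0 up (locked), 0.008 fully down (head free to turn; less than 0.0075 still blocks it). About 3 N of friction moves it; it stays where it is pushed.
- release_top (a point): Centre of the flat top of the red round button, 22 mm diameter, on a grey 32 mm square housing 62 mm in front (-x of the photometer) of the collar's axis. Its top stands 34 mm above the deck when up, 26 mm when down; the housing's top is 24 mm above the deck.
- head_mid (a point): Centre of the detector head, half-way up, on its axis; z up, x along the grip bar. Head 70 mm high, 0.28 to 0.46 kg, loose; its foot is 35 mm below this point and stands on the deck when seated. Foot lifted 15 mm above the deck, it is clear of the keeper. A force above 50 N between head and photometer breaks it.
- head_bar (a point): Centre of the head's blue grip bar, 57 mm above the foot: bar 58 mm long (along x), 20 mm thick (y), from 42 to 70 mm above the foot. Below it a black drum 72 mm diameter (18 to 44 mm), then a spigot 40 mm diameter (0 to 20 mm) with two lugs along x: 58 mm across their ends, 11.5 mm wide, 5 mm thick, at the foot.
- rest_floor (a point): Centre of the inner floor of the empty rest: fixed black rubber dish, outer diameter 94 mm, inner 72 mm, 16 mm high, floor 6 mm above the table. The head stands in it on its foot, at any turn.
- spare_mid (a point): Centre of a spare head of the same shape and size, grey drum and orange bar, standing in a second rest like the first. Leave alone.
- flask_a: Stoppered violet glass flask, 68 mm diameter, 158 mm high, loose; origin under its centre. Leave alone.
- flask_b: Same as flask_a.
- flask_c: Same shape, clear glass. Leave alone.
- flask_d: Same shape, amber glass. Leave alone.
- head_dot (a point): Small white dot on top of the head's grip bar, 22 mm from the head's axis along its x, 70 mm above the foot; it shows which way the head is turned.

How it is judged (in metres and radians):
On the way, in this order (a step that is already met when the one before it is completed fails the run):
1. the release button is fully down, the head still in its collar (value of joint release above 0.0075 m and z of head_mid in the frame of collar below 0.042 m), for 0.1 s.
2. the head is twisted some 50 degrees counter-clockwise, still in its collar (y of head_dot in the frame of collar above 0.007 m and z of head_mid in the frame of collar below 0.042 m and horizontal distance between head_mid and collar below 0.006 m), for 0.05 s.
3. the head is lifted clear of the collar (z of head_mid in the frame of collar above 0.052 m), for 0.05 s.
At the end, for the whole second after the job is handed in: The head stands released, at rest and upright (within 0.08 rad) on the floor of the empty rest: its axis within 12 mm of the rest's centre, its centre 32 to 38 mm above the rest's floor (horizontal distance between head_mid and rest_floor below 0.012 m and z of head_mid in the frame of rest_floor between 0.032 and 0.038 m and angle between head_mid's own z axis and vertical below 0.08 rad and linear speed of head below 0.02 m/s); the robot touches nothing.
It fails at once if the head is forced against the photometer or its collar (more than 50 N) (contact force between head and photometer above 50 N).
It fails at once if the head is dropped or rammed into the rest (more than 45 N) (contact force between head and rest above 45 N).
It fails at once if the spare head is moved more than 15 mm (distance of spare_mid from where it was at the start of the episode above 0.015 m).
It fails at once if a flask is moved more than 20 mm or tipped (distance of any of flask_a, flask_b, flask_c, flask_d from where it was at the start of the episode above 0.02 m or angle between any of flask_a, flask_b, flask_c, flask_d's own z axis and vertical above 0.3 rad).
It also fails if it takes over 72 s, if anything falls off the work surface, if the arm or the gripper's body presses on something with over 40 N, if the wrist force passes 120 N, or if a joint passes its speed limit or range.

ROBOT

A 6-joint arm with a two-finger parallel gripper is mounted at the origin on the work surface. World frame = base frame: x ahead of the robot, y to its left, z up, the work surface at z = 0. Lengths are in m, angles in degrees, forces in N, time in s.
With the tool pointing down it reaches from about 0.3 to 0.85 m from the base axis. Payload 5.4 kg.
Tool frame: the origin (TCP) lies between the finger pads; the fingertips stand 14 mm ahead of it and the grasp point (between the pads) lies 5 mm behind it; x points along the fingers, z is the direction in which the jaws open and shut, and the axes are right-handed (so a half turn about x gives the same grasp; the last joint's range is limited). The gripper opens to 85 mm and grips with 20 to 120 N. Pads are 22 mm wide; open, the fingers measure 114 mm over their backs; the gripper's body (76 mm by 85 mm) begins 54 mm behind the grasp point. The pads swing forward as they close: fully open they stand 13 mm farther back than shut.
Start: joints at [-77.355, 9.076, 91.501, -0, 79.423, -12.038], TCP at [0.24, -0.522, 0.219] pointing down, gripper open.
Joint ranges: [-166.64, 166.64], [-54.1, 131.32], [10.49, 154.53], [-73.88, 253.88], [9.74, 151.15], [-171.62, 171.62]. Speed limits (degrees/s): [147.25, 147.25, 180, 180, 180, 180].

INTERFACE

Orientations are given as [roll, pitch, yaw] about the fixed x, y, z axes, in that order (R = Rz(yaw) Ry(pitch) Rx(roll)).
In Python, from workcell import ctrl gives the robot as it stands.
- The arm moves only by the tool drive_tool, never from a script. Its argument "steps" is a list of rows, each a list of 2 entries, a list of its own where there are three numbers: the shift along the world's x, y, z in mm, then the turn about the world's z in rad. A call has 1 to 8 rows; each row is the pose to reach, as a shift and turn from the pose commanded when the call began; what a row does not reach only later rows make up. A row lasts 1/8 s, in which the tool goes at most 62.5 mm and 10.7 degrees, less where a joint would pass 70% of its speed; a pose out of reach is approached as far as the arm can. A call with a gripper value outside its range is refused whole. "gripper" is the finger opening in mm, from 0 to 85.4, set as the call begins (left out, the last holds). The fingers move at their own pace and stop on an object; the grip force is fixed at half the most. Time passes only in rows, so rows that repeat a pose let the fingers close. It gives the time, the measured TCP pose, the force and the opening at its end, in the units of the state.
- ctrl.state(): the state, without advancing time (a new reading comes with each control period).
- ctrl.camera(name): name is "side" or "top"; returns a dict with "img" (480x640x3 uint8, red, green, blue), "depth" (480x640 float32, m along the optical axis (not along the pixel's ray), 0 where there is no reading), "intrinsics" (3x3 intrinsics, pixels), "rvec" (rotation vector, rad) and "tvec" (3), from world to camera coordinates, as OpenCV has them. Camera axes: x right, y down, z forward; pixel columns grow to the right and rows downward; lengths in m; the calibration is good to about 2 mm. A picture is of the moment at which its call begins.
- ctrl.sign_off(): hands the job in, once; it reports no verdict.
The state is a dict: "time": time; "joint_positions": joint angles; "dq": joint speeds; "joint_efforts": joint torques, N m; "eef_pos": TCP position; "eef_rot": TCP orientation; "contact_force": force on the tool from outside, world axes, zero at the start; "torque": the same for the moment, N m; "grip_width": opening from 0.0 (shut) to 1.0 (fully open).
Only numpy, scipy, OpenCV 4.12 (cv2) and the standard library are available. Lean on these libraries where they do the work, as an engineer would, in place of code of your own. Each camera call takes 0.05 s, during which the arm holds its last target.

## Working session

There is one attempt and no reset: what is moved stays moved. The work goes in short steps, Python scripts to look and compute and a tool call to move; the robot and the scene stay as the last step left them, time stands still between calls to the robot, and variables do not carry over. Pictures are saved under pics/ and viewed, and the job is handed in when it is done.

Besides the shell and the picture viewer there is one more tool, called after "Emit:" in YAML: its name, and indented under it one key for each argument. drive_tool: Moves the arm, as the interface text tells. Its arguments: {"type":"object","properties":{"steps":{"type":"array"},"gripper":{"type":"number"}},"required":["steps"]}

```bash
ls; mkdir -p pics; cat > h.py <<'E'
import numpy as np, cv2
from workcell import ctrl
def cam(n):
    c=ctrl.camera(n); R,_=cv2.Rodrigues(np.array(c["rvec"],float)); c["R"]=R; c["t"]=np.array(c["tvec"],float).ravel(); c["K"]=np.array(c["intrinsics"],float); return c
def ray(c,u,v,z):
    o=-c["R"].T@c["t"]; d=c["R"].T@np.linalg.inv(c["K"])@np.array([u,v,1.]); return o+d*(z-o[2])/d[2]
def cloud(c):
    D=c["depth"]; v,u=np.mgrid[:480,:640]; P=np.stack([u,v,np.ones_like(u)],-1)@np.linalg.inv(c["K"]).T*D[...,None]
    return (P-c["t"])@c["R"]
def proj(c,p):
    q=c["R"]@np.array(p,float)+c["t"]; q=c["K"]@q; return q[:2]/q[2]
def save(c,f): cv2.imwrite(f,cv2.cvtColor(c["img"],cv2.COLOR_RGB2BGR))
E
python3 - <<'E'
from h import *
print(ctrl.state())
for n in("top","side"):
    c=cam(n); save(c,f"pics/{n}0.png"); print(n,c["K"].round(1).tolist(),(-c["R"].T@c["t"]).round(3),(c["depth"]>0).mean())
E
```

```text
pics
{'time': 0.0, 'joint_positions': array([-7.73541068e+01,  9.11282206e+00,  9.15717978e+01, -3.48406282e-04,
        7.94231304e+01, -1.20373931e+01]), 'dq': array([-0.00906141, -0.1406407 , -0.04504712,  0.01659973, -0.08388373,
        0.09416878]), 'joint_efforts': array([ 3.51584822e-04, -3.95994866e+01, -3.31431842e+01, -1.52329303e-04,
        8.27428652e-03,  1.74590394e-05]), 'eef_pos': array([ 0.23996547, -0.52185128,  0.21761852]), 'eef_rot': array([168.14465814,  89.89224921, 102.82800867]), 'contact_force': array([-0.80134916,  0.23999688, -0.84083113]), 'torque': array([-0.04401361, -0.01037461,  0.01197629]), 'grip_width': 0.9977353530723133}
top [[566.5, 0.0, 327.2], [0.0, 566.5, 235.4], [0.0, 0.0, 1.0]] [0.426 0.009 1.438] 0.9960611979166667
side [[515.0, 0.0, 328.4], [0.0, 515.0, 246.8], [0.0, 0.0, 1.0]] [0.115 0.609 0.654] 0.995986328125
```

View pics/top0.png

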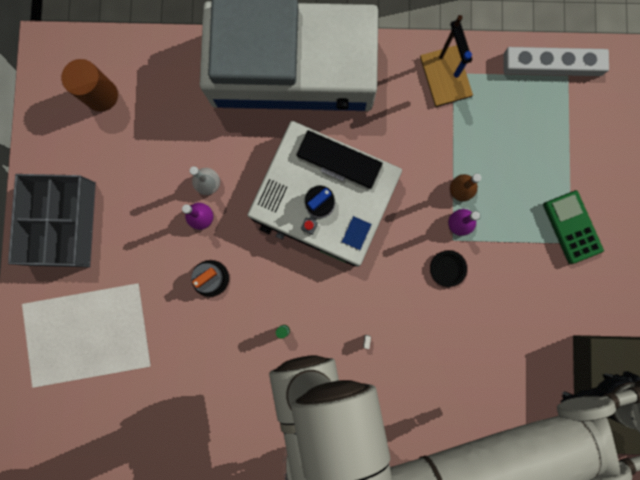

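View pics/side0.png

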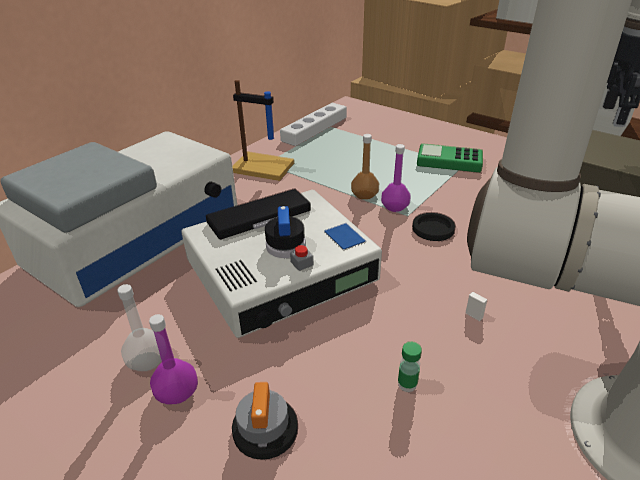

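The top view shows the head at (319,201), red button at (309,226), the empty rest at (449,268), and a flask close to it at (463,222). The side view shows the same with the blue bar at (284,220). Next I measure these.

```bash
cat > m.py <<'E'
from h import *
def blobs(c,lo,hi,roi=None,amin=8):
    h=cv2.cvtColor(c["img"],cv2.COLOR_RGB2HSV); m=cv2.inRange(h,lo,hi)
    if roi: 
        k=np.zeros_like(m); k[roi[1]:roi[3],roi[0]:roi[2]]=255; m&=k
    n,l,s,ce=cv2.connectedComponentsWithStats(m); return [(s[i,4],ce[i],l==i) for i in range(1,n) if s[i,4]>=amin]
E
python3 - <<'E'
from m import *
for n,rb,rr in(("top",(295,180,345,220),(295,215,325,240)),("side",(265,195,305,260),(285,240,320,270))):
    c=cam(n);P=cloud(c)
    for nm,lo,hi,roi in(("blue",(105,120,60),(125,255,255),rb),("red",(0,150,80),(8,255,255),rr),("red2",(170,150,80),(180,255,255),rr)):
        for a,ce,m in blobs(c,lo,hi,roi):
            print(n,nm,a,ce.round(1),"cloud med",np.median(P[m],0).round(4),"zmax",np.percentile(P[m][:,2],95).round(4))
            for z in (.155,.119): print("   ray z",z,ray(c,*ce,z).round(4))
            if nm=="blue":
                q=P[m]; q=q[q[:,2]>.145]; 
                if len(q)>5: print("  top pts mean",q.mean(0).round(4), "minrect",cv2.minAreaRect((q[:,:2]*1000).astype(np.float32)))
    # white dot
    roi=rb
    for a,ce,m in blobs(c,(0,0,150),(180,70,255),roi,1): print(n,"white",a,ce.round(1),ray(c,*ce,.155).round(4),np.median(P[m],0).round(4))
    if n=="top":
        # photometer deck
        m=(abs(P[...,2]-.085)<.006)&(P[...,0]>.3)&(P[...,0]<.8)&(abs(P[...,1])<.3)
        nn,l,s,_=cv2.connectedComponentsWithStats(m.astype(np.uint8)); i=1+s[1:,4].argmax()
        pts=P[l==i][:,:2]*1000; r=cv2.minAreaRect(pts.astype(np.float32)); print("deck",r,cv2.boxPoints(r).round(1).tolist())
        # rest
        m=(P[...,2]<.04)&(c["img"].max(-1)<60); m[:230]=0;m[300:]=0;m[:,:420]=0;m[:,480:]=0
        k=m.astype(np.uint8); co=max(cv2.findContours(k,0,2)[0],key=cv2.contourArea); e=cv2.fitEllipse(co); print("rest",e,ray(c,*e[0],.016).round(4),ray(c,*e[0],.006).round(4), "diam m",np.array(e[1])/566.5*1.42)
    for nm,lo,hi,amin in(("violet",(140,120,50),(165,255,255),60),("amber",(5,120,40),(18,255,200),60),("orange",(5,180,150),(15,255,255),30)):
        for a,ce,m in blobs(c,lo,hi,None,amin): print(n,nm,a,ce.round(0),np.median(P[m],0).round(3),P[m][:,2].max().round(3))
cv2.imwrite("pics/crop0.png",cv2.resize(cv2.cvtColor(cam("top")["img"],4)[110:280,240:490],None,fx=3.2,fy=3.2,interpolation=2))
cv2.imwrite("pics/crop1.png",cv2.resize(cv2.cvtColor(cam("side")["img"],4)[180:340,170:390],None,fx=3.6,fy=3.6,interpolation=2))
E
```

```text
top blue 225 [318.8 198.6] cloud med [0.6332 0.0366 0.1538] zmax 0.158
   ray z 0.155 [0.6331 0.0367 0.155 ]
   ray z 0.119 [0.6389 0.0374 0.119 ]
  top pts mean [0.6332 0.0365 0.1538] minrect ((634.8032836914062, 35.478797912597656), (20.28136444091797, 57.11289596557617), 42.371768951416016)
top red 62 [308.3 224.9] cloud med [0.5762 0.061  0.1179] zmax 0.1228
   ray z 0.155 [0.5721 0.0591 0.155 ]
   ray z 0.119 [0.5762 0.0605 0.119 ]
top white 680 [324.1 192.5] [0.6477 0.0249 0.155 ] [0.6678 0.0093 0.0843]
top white 8 [326.1 191.9] [0.6492 0.0203 0.155 ] [0.6492 0.0205 0.1543]
deck ((661.144287109375, 23.806564331054688), (298.9750061035156, 259.0648498535156), 67.16400909423828) [[483.70001220703125, -63.70000076293945], [722.5, -164.1999969482422], [838.5, 111.30000305175781], [599.7999877929688, 211.8000030517578]]
rest ((447.68585205078125, 268.5816650390625), (35.84880065917969, 36.757266998291016), 78.77945709228516) [ 0.486 -0.288  0.016] [ 0.4864 -0.2901  0.006 ] diam m [0.08985931 0.09213649]
top violet 535 [200. 216.] [0.597 0.331 0.049] 1.438
top violet 491 [461. 222.] 
[... 1231 characters left out ...]
5 0.0794 0.155 ] [0.6058 0.0203 0.0994]
side white 71 [270.5 256.8] [0.5721 0.1449 0.155 ] [0.637  0.0801 0.085 ]
side white 2 [285.  258.5] [0.5506 0.1348 0.155 ] [0.6112 0.0691 0.0857]
side white 3 [288. 259.] [0.546  0.1331 0.155 ] [0.6065 0.0664 0.0846]
side violet 804 [396. 191.] [ 0.598 -0.303  0.046] 0.654
side violet 1980 [172. 376.] [0.593 0.35  0.049] 0.654
side amber 9717 [444.  60.] [ 0.934 -1.266  0.025] 0.654
side amber 200 [242. 130.] [ 1.034 -0.263  0.106] 0.654
side amber 269 [633. 129.] [ 0.282 -1.654 -0.204] 0.654
side amber 738 [365. 179.] [ 0.685 -0.307  0.046] 0.14
side amber 370 [261. 411.] [0.436 0.331 0.07 ] 0.654
side orange 438 [260. 399.] [0.45  0.315 0.076] 0.654
```

View pics/crop0.png

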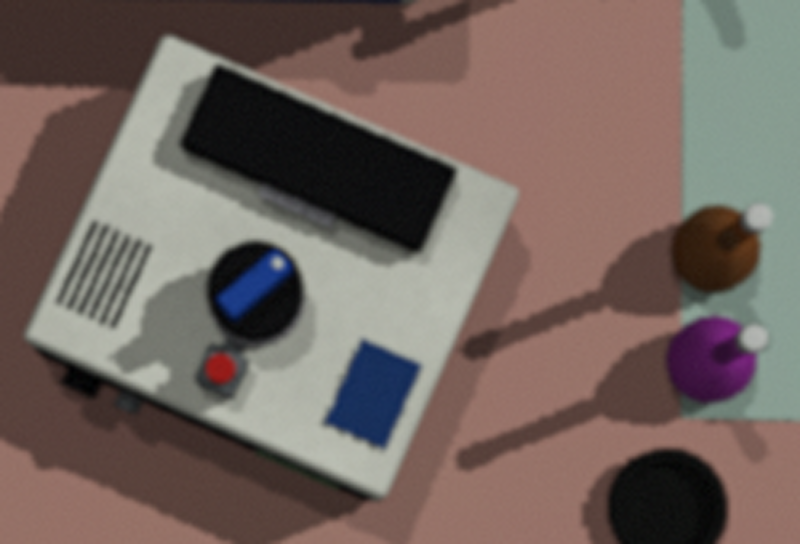

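View pics/crop1.png

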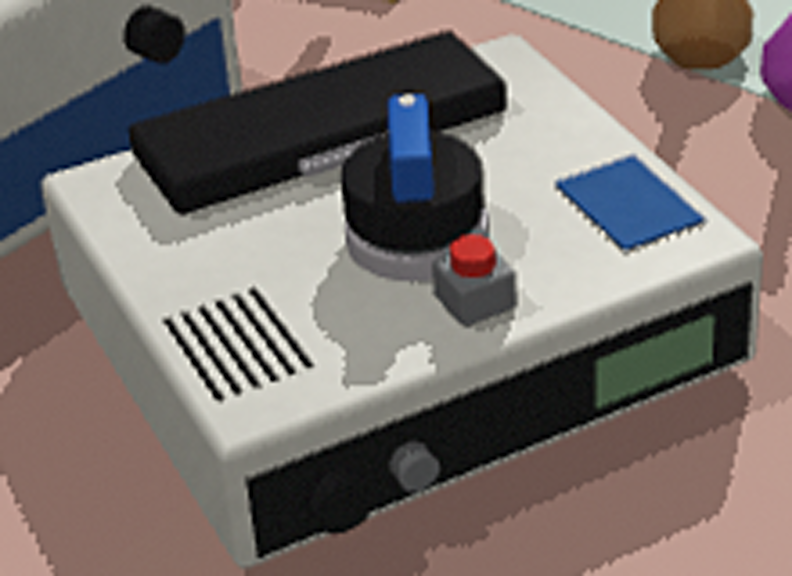

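The deck rectangle measures 299 x 259 mm with x at -22.8°, and the collar, head and button positions agree within 1-2 mm. Next I work out the tool yaw and refine the rest position from the side view.

```bash
cat >> h.py <<'E'
from scipy.spatial.transform import Rotation as Ro
def st():
    s=ctrl.state(); R=Ro.from_euler('xyz',s["eef_rot"],degrees=True).as_matrix()
    print("t %.2f"%s["time"],"tcp mm",(s["eef_pos"]*1000).round(1),"x",R[:,0].round(3),"open-angle %.1f"%np.degrees(np.arctan2(R[1,2],R[0,2])),"j",s["joint_positions"].round(1),"F",s["contact_force"].round(1),"T",s["torque"].round(2),"g %.3f"%s["grip_width"])
    return s
E
python3 - <<'E'
from m import *
st()
c=cam("side"); P=cloud(c); t=cam("top")
for q in (c,t):
    pr=proj(q,(.486,-.288,.016)); P=cloud(q)
    d=np.hypot(P[...,0]-.486,P[...,1]+.289)
    rim=(d<.07)&(abs(P[...,2]-.0155)<.004)&(q["img"].max(-1)<70)
    p=P[rim][:,:2]; A=np.c_[2*p,np.ones(len(p))]
    e=cv2.minEnclosingCircle((p*1000).astype(np.float32)); print(pr.round(1),rim.sum(),"enclosing",e,"mean",p.mean(0))
    k=(q["img"].max(-1)<75)&(d<.075); co=max(cv2.findContours(k.astype(np.uint8),0,2)[0],key=cv2.contourArea); el=cv2.fitEllipse(co); print(el, ray(q,*el[0],.012).round(4))
E
```

```text
t 0.30 tcp mm [ 240.  -522.3  218.3] x [-0.     0.001 -1.   ] open-angle -65.3 j [-77.4   9.1  91.5  -0.   79.4 -12. ] F [-0.5 -0.   0.6] T [0.03 0.   0.01] g 1.001
[434.8 223.3] 388 enclosing ((487.1659240722656, -284.72064208984375), 46.75099182128906) mean [ 0.48558425 -0.28082007]
((433.3233337402344, 226.43743896484375), (27.563249588012695, 43.274349212646484), 97.39681243896484) [ 0.4853 -0.2805  0.012 ]
[447.7 268.6] 341 enclosing ((486.5888671875, -290.0375671386719), 46.3999137878418) mean [ 0.48675831 -0.28718073]
((447.5261535644531, 268.6943664550781), (36.739933013916016, 37.82429885864258), 80.02794647216797) [ 0.4859 -0.2884  0.012 ]
```

Emit:
drive_tool:
  steps:
    - [[30,52,0],-0.1]
    - [[60,104,0],-0.2]
    - [[90,156,0],-0.3]
    - [[120,208,0],-0.4]
    - [[150,260,0],-0.5]
    - [[180,312,0],-0.6]
    - [[210,364,0],-0.7]
    - [[240,416,0],-0.8]
  gripper: 0

```text
time: 1.4
eef_pos: [0.4809, -0.1047, 0.219]
eef_rot: [79.5, 89.9, -31.8]
contact_force: [1.5, 0.6, -0.4]
grip_width: -0.0
```

Emit:
drive_tool:
  steps:
    - [[30,52,0],0]
    - [[60,104,0],0]
    - [[90,150,0],-0.03]
    - [[96,166,-10],-0.03]
    - [[96,166,-40],-0.03]
    - [[96,166,-60],-0.03]
    - [[96,166,-68],-0.03]
    - [[96,166,-68],-0.03]

```text
time: 2.4
eef_pos: [0.5757, 0.059, 0.1503]
eef_rot: [-63.0, 89.9, -175.9]
contact_force: [-0.6, -0.7, 0.4]
grip_width: 0.0
```

```bash
python3 - <<'E'
from m import *
st()
c=cam("side");cv2.imwrite("pics/s1.png",cv2.resize(cv2.cvtColor(c["img"],4)[150:340,170:390],None,fx=3,fy=3,interpolation=2))
E
```

```text
t 2.40 tcp mm [575.7  59.  150.3] x [-0.001 -0.    -1.   ] open-angle -112.9 j [ -6.1  13.1  94.9  -0.   72.1 106.8] F [-0.6 -0.7  0.4] T [-0.01 -0.03 -0.04] g 0.000
```

View pics/s1.png

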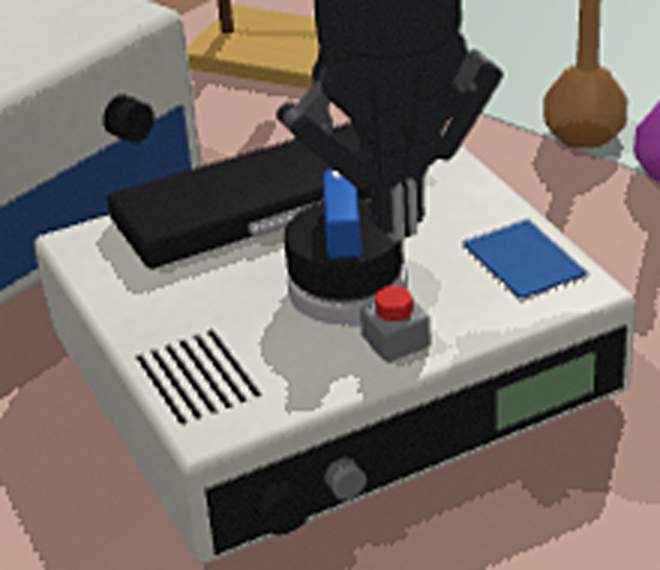

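```bash
python3 - <<'E'
from m import *
s=st()
for n in("side","top"):
    c=cam(n); P=cloud(c)
    for p in((.5757,.059,.136),(.5757,.059,.15),(.5762,.0602,.119)): 
        u=proj(c,p); print(n,p,u.round(1),"crop",((u-[170,150])*3).round(0),"depth pt",P[int(u[1]+.5),int(u[0]+.5)].round(3))
    save(c,f"pics/{n}2.png")
E
```

```text
t 2.45 tcp mm [576.3  59.1 151.1] x [ 0.001 -0.    -1.   ] open-angle -112.9 j [ -6.1  13.1  94.8  -0.   72.1 106.8] F [-0.7  0.9  0.2] T [ 0.02 -0.04  0.03] g 0.001
side (0.5757, 0.059, 0.136) [303.  239.9] crop [399. 270.] depth pt [0.602 0.028 0.106]
side (0.5757, 0.059, 0.15) [302.7 233.3] crop [398. 250.] depth pt [0.603 0.025 0.12 ]
side (0.5762, 0.0602, 0.119) [302.7 248.1] crop [398. 294.] depth pt [0.577 0.059 0.118]
top (0.5757, 0.059, 0.136) [308.7 224.3] crop [416. 223.] depth pt [0.536 0.045 0.482]
top (0.5757, 0.059, 0.15) [308.4 223.6] crop [415. 221.] depth pt [0.537 0.047 0.48 ]
top (0.5762, 0.0602, 0.119) [308.4 224.9] crop [415. 225.] depth pt [0.535 0.047 0.478]
```

View pics/side2.png

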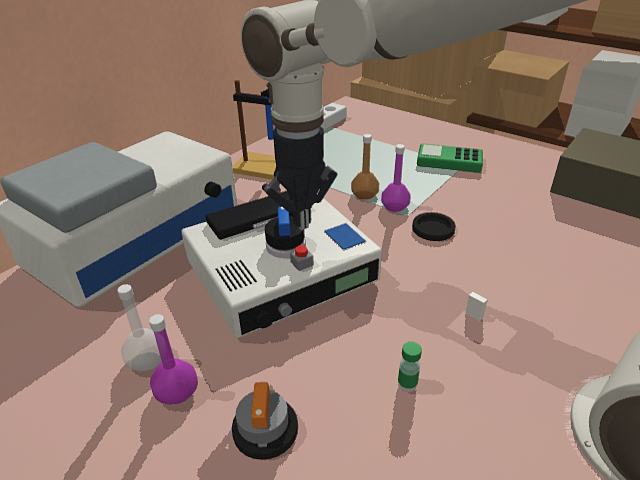

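View pics/top2.png

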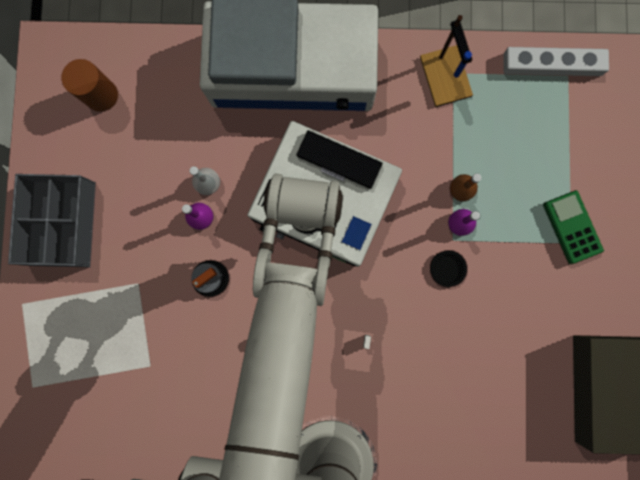

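The side view shows the fingertips at about (304,227), above the projected tip at (303,240). I check the depth points there before pressing.

```bash
python3 - <<'E'
from m import *
c=cam("side"); P=cloud(c)
for v in range(200,250,3): print(v,[tuple((P[v,u]*1000).round(0).astype(int)) for u in (296,300,304,308)],c["img"][v,304])
cv2.imwrite("pics/s3.png",cv2.resize(cv2.cvtColor(c["img"],4)[180:270,260:350],None,fx=6,fy=6,interpolation=2))
E
```

```text
200 [(np.int64(569), np.int64(80), np.int64(229)), (np.int64(570), np.int64(69), np.int64(223)), (np.int64(574), np.int64(55), np.int64(215)), (np.int64(562), np.int64(58), np.int64(220))] [26 26 28]
203 [(np.int64(573), np.int64(75), np.int64(219)), (np.int64(570), np.int64(70), np.int64(218)), (np.int64(569), np.int64(60), np.int64(213)), (np.int64(564), np.int64(56), np.int64(213))] [25 24 27]
206 [(np.int64(572), np.int64(77), np.int64(215)), (np.int64(569), np.int64(71), np.int64(213)), (np.int64(571), np.int64(59), np.int64(206)), (np.int64(564), np.int64(57), np.int64(208))] [25 27 28]
209 [(np.int64(575), np.int64(74), np.int64(207)), (np.int64(569), np.int64(72), np.int64(208)), (np.int64(570), np.int64(60), np.int64(201)), (np.int64(567), np.int64(53), np.int64(199))] [48 47 48]
212 [(np.int64(575), np.int64(74), np.int64(201)), (np.int64(571), np.int64(69), np.int64(199)), (np.int64(567), np.int64(64), np.int64(199)), (np.int64(566), np.int64(54), np.int64(194))] [16 15 16]
215 [(np.int64(576), np.int64(73), np.int64(194)), (np.int64(573), np.int64(68), np.int64(193)), (np
[... 1607 characters left out ...]
4(609), np.int64(17), np.int64(100)), (np.int64(614), np.int64(-1), np.int64(87))] [171 167 171]
242 [(np.int64(601), np.int64(48), np.int64(114)), (np.int64(602), np.int64(36), np.int64(107)), (np.int64(603), np.int64(24), np.int64(99)), (np.int64(609), np.int64(5), np.int64(86))] [208 204 208]
245 [(np.int64(601), np.int64(49), np.int64(108)), (np.int64(586), np.int64(55), np.int64(118)), (np.int64(580), np.int64(51), np.int64(119)), (np.int64(603), np.int64(13), np.int64(86))] [104  86  88]
248 [(np.int64(586), np.int64(67), np.int64(119)), (np.int64(580), np.int64(63), np.int64(119)), (np.int64(573), np.int64(60), np.int64(121)), (np.int64(597), np.int64(20), np.int64(86))] [199  59  52]
```

View pics/s3.png

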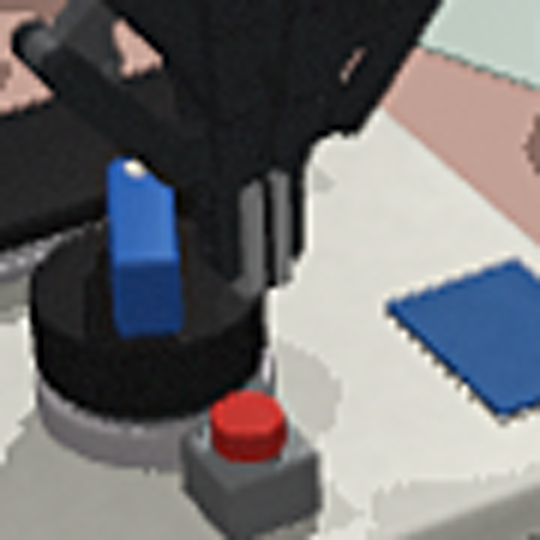

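The depth points put the fingertip near z=0.167, not at the expected 0.137. I'll lower to a height that is still safe under either reading and look again.

Emit:
drive_tool:
  steps:
    - [[0,1,-5],0]
    - [[0,1,-10],0]
    - [[0,1,-13],0]
    - [[0,1,-13],0]

```text
time: 3.1
eef_pos: [0.5757, 0.0606, 0.1371]
eef_rot: [-73.1, 89.9, 174.1]
contact_force: [-0.2, 0.1, -0.2]
grip_width: -0.001
```

```bash
python3 - <<'E'
from m import *
st()
c=cam("side"); P=cloud(c)
for v in range(224,250,2): print(v,[(P[v,u]*1000).round(0).astype(int).tolist() for u in (300,302,304)],c["img"][v,304])
cv2.imwrite("pics/s4.png",cv2.resize(cv2.cvtColor(c["img"],4)[180:270,260:350],None,fx=6,fy=6,interpolation=2))
E
```

```text
t 3.10 tcp mm [575.7  60.6 137.1] x [-0.001  0.    -1.   ] open-angle -112.9 j [ -5.9  13.9  95.4  -0.   70.7 106.9] F [-0.2  0.1 -0.2] T [-0.03 -0.06 -0.  ] g -0.001
224 [[572, 69, 176], [569, 68, 177], [566, 66, 177]] [33 31 31]
226 [[572, 69, 172], [568, 69, 173], [567, 65, 172]] [32 30 30]
228 [[572, 69, 168], [568, 70, 170], [568, 64, 167]] [55 54 55]
230 [[573, 69, 164], [569, 69, 165], [568, 64, 162]] [57 57 58]
232 [[572, 70, 160], [567, 71, 163], [567, 66, 160]] [56 56 58]
234 [[574, 68, 154], [569, 69, 157], [569, 64, 154]] [71 71 73]
236 [[573, 69, 151], [568, 70, 154], [607, 19, 108]] [100 100  94]
238 [[601, 37, 117], [601, 31, 113], [611, 14, 99]] [163 158 162]
240 [[602, 36, 111], [602, 30, 108], [607, 19, 99]] [205 200 204]
242 [[600, 39, 109], [607, 25, 98], [603, 24, 99]] [208 204 208]
244 [[606, 32, 98], [602, 31, 99], [602, 26, 96]] [100 104 107]
246 [[585, 57, 118], [581, 56, 119], [578, 54, 119]] [194  60  56]
248 [[580, 63, 119], [577, 61, 119], [574, 59, 119]] [200  59  52]
```

View pics/s4.png

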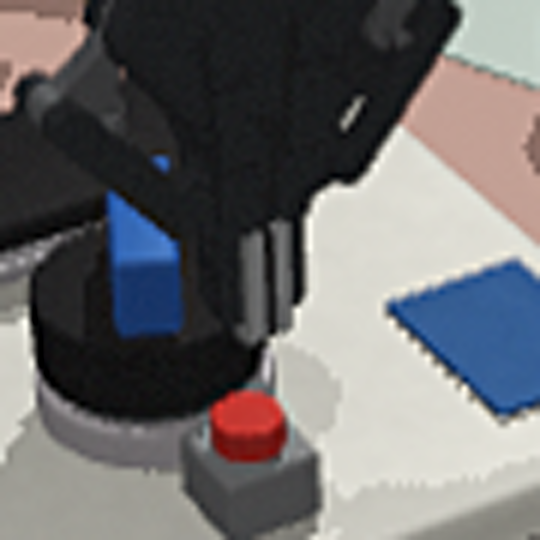

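The tip now appears at z≈0.151 with the TCP at 0.137. Contact will settle which is right, so I press slowly and watch the force.

Emit:
drive_tool:
  steps:
    - [[0,0,-2],0]
    - [[0,0,-4],0]
    - [[0,0,-6],0]
    - [[0,0,-6],0]

```text
time: 3.65
eef_pos: [0.5759, 0.0606, 0.1313]
eef_rot: [-73.3, 90.0, 173.8]
contact_force: [0.8, -0.7, -0.6]
grip_width: -0.0
```

Emit:
drive_tool:
  steps:
    - [[0,0,-6],0]
    - [[0,0,-12],0]
    - [[0,0,-18],0]
    - [[0,0,-22],0]
    - [[0,0,-22],0]

```text
time: 4.28
eef_pos: [0.5758, 0.0606, 0.1091]
eef_rot: [-72.1, 89.9, 175.0]
contact_force: [-0.0, 0.3, 0.1]
grip_width: -0.001
```

```bash
python3 - <<'E'
from m import *
st()
c=cam("side"); P=cloud(c)
for v in range(236,262,2): print(v,[(P[v,u]*1000).round(0).astype(int).tolist() for u in (298,301,304)],c["img"][v,301])
cv2.imwrite("pics/s5.png",cv2.resize(cv2.cvtColor(c["img"],4)[180:270,260:350],None,fx=6,fy=6,interpolation=2))
E
```

```text
t 4.28 tcp mm [575.8  60.6 109.1] x [-0.001  0.    -1.   ] open-angle -112.9 j [ -5.9  15.8  96.6  -0.   67.6 106.9] F [-0.   0.3  0.1] T [-0.05 -0.06  0.03] g -0.001
236 [[574, 74, 154], [571, 69, 152], [566, 67, 153]] [88 89 88]
238 [[575, 73, 149], [572, 69, 147], [567, 67, 148]] [87 87 86]
240 [[576, 72, 144], [572, 69, 144], [568, 66, 143]] [85 86 85]
242 [[576, 72, 140], [572, 68, 139], [568, 66, 139]] [75 75 75]
244 [[575, 74, 137], [572, 70, 135], [567, 67, 136]] [61 62 62]
246 [[575, 73, 132], [573, 69, 130], [567, 67, 132]] [58 59 60]
248 [[583, 65, 119], [574, 67, 125], [568, 66, 126]] [77 83 82]
250 [[580, 68, 118], [575, 67, 120], [572, 62, 118]] [97 57 55]
252 [[575, 74, 120], [573, 69, 117], [569, 66, 117]] [121  24  22]
254 [[576, 74, 115], [573, 69, 113], [569, 66, 113]] [117  25  21]
256 [[577, 73, 109], [572, 71, 111], [567, 68, 111]] [123  18  14]
258 [[574, 77, 109], [570, 73, 108], [565, 71, 109]] [63 70 72]
260 [[570, 81, 109], [566, 78, 108], [565, 71, 105]] [79 78 79]
```

View pics/s5.png

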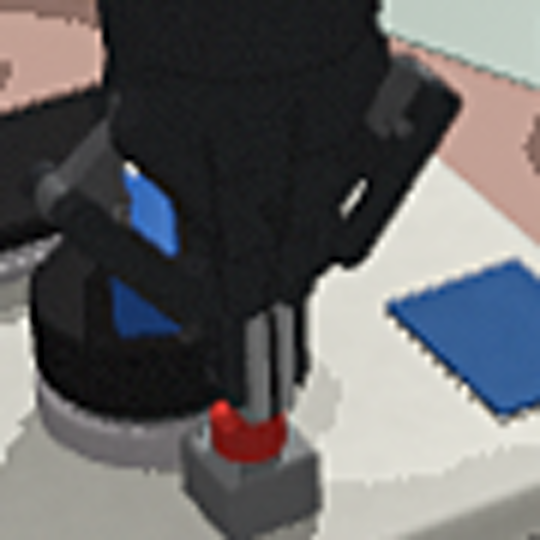

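The tips sit just above the button, so the real tip is about 14 mm above the reported TCP z. I'll use that offset from here on.

Emit:
drive_tool:
  steps:
    - [[0,0,-2],0]
    - [[0,0,-4],0]
    - [[0,0,-6],0]
    - [[0,0,-6],0]

```text
time: 4.82
eef_pos: [0.5763, 0.0605, 0.1037]
eef_rot: [110.0, 90.0, -2.8]
contact_force: [0.0, 0.3, 1.8]
grip_width: 0.001
```

Emit:
drive_tool:
  steps:
    - [[0,0,-1],0]
    - [[0,0,-2],0]
    - [[0,0,-3],0]
    - [[0,0,-3],0]

```text
time: 5.32
eef_pos: [0.5763, 0.0605, 0.1006]
eef_rot: [110.4, 90.0, -2.5]
contact_force: [0.6, -1.3, 1.1]
grip_width: -0.003
```

Emit:
drive_tool:
  steps:
    - [[0,0,-1],0]
    - [[0,0,-2],0]
    - [[0,0,-3],0]
    - [[0,0,-3],0]

```text
time: 5.82
eef_pos: [0.5763, 0.0606, 0.0982]
eef_rot: [102.4, 90.0, -10.5]
contact_force: [-1.5, 0.5, 6.4]
grip_width: -0.003
```

```bash
python3 - <<'E'
from m import *
st()
c=cam("side"); P=cloud(c)
for v in range(240,262,2): print(v,[(P[v,u]*1000).round(0).astype(int).tolist() for u in (298,301,304)],c["img"][v,301])
cv2.imwrite("pics/s6.png",cv2.resize(cv2.cvtColor(c["img"],4)[180:270,260:350],None,fx=6,fy=6,interpolation=2))
E
```

```text
t 5.83 tcp mm [576.3  60.6  98.2] x [ 0. -0. -1.] open-angle -112.9 j [ -5.9  16.6  97.   -0.   66.4 106.9] F [-1.5  0.5  6.4] T [0.   0.21 0.02] g -0.003
240 [[573, 75, 147], [570, 71, 145], [567, 67, 144]] [91 91 90]
242 [[574, 74, 141], [572, 69, 139], [566, 68, 141]] [89 90 89]
244 [[574, 74, 137], [571, 70, 136], [569, 65, 134]] [75 76 75]
246 [[575, 74, 132], [572, 70, 131], [567, 68, 132]] [77 78 77]
248 [[575, 74, 128], [573, 68, 125], [568, 66, 127]] [63 63 63]
250 [[575, 74, 124], [572, 70, 123], [569, 66, 122]] [59 60 60]
252 [[575, 74, 120], [572, 70, 118], [569, 65, 117]] [63 66 66]
254 [[580, 69, 110], [574, 68, 112], [568, 67, 114]] [74 88 89]
256 [[577, 73, 110], [571, 72, 112], [569, 66, 108]] [124  20  17]
258 [[574, 76, 108], [567, 76, 111], [566, 71, 109]] [65 72 74]
260 [[571, 81, 108], [566, 78, 108], [565, 72, 106]] [77 77 77]
```

View pics/s6.png

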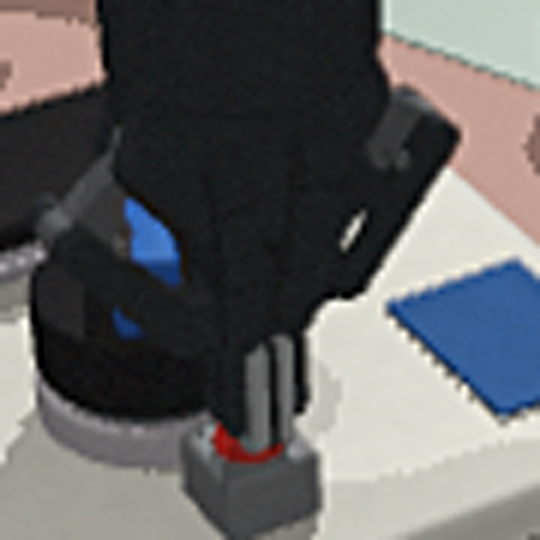

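Emit:
drive_tool:
  steps:
    - [[0,0,-1],0]
    - [[0,0,-2],0]
    - [[0,0,-2],0]

```text
time: 6.25
eef_pos: [0.5763, 0.0606, 0.098]
eef_rot: [47.1, 90.0, -65.8]
contact_force: [-7.4, 0.5, 16.5]
grip_width: 0.001
```

Emit:
drive_tool:
  steps:
    - [[0,0,-1],0]
    - [[0,0,-2],0]
    - [[0,0,-2],0]

```text
time: 6.62
eef_pos: [0.5763, 0.0607, 0.0977]
eef_rot: [-14.9, 90.0, -127.7]
contact_force: [-12.0, 0.6, 26.9]
grip_width: -0.003
```

The button has reached a hard stop at tip z≈0.111 with the force rising to 27 N. Next I rise and move over the head.

Emit:
drive_tool:
  steps:
    - [[0,0,40],0]
    - [[0,0,90],0]
    - [[20,-9,90],-0.14]
    - [[40,-17,90],-0.28]
    - [[58,-25,90],-0.424]
    - [[58,-25,75],-0.424]
    - [[58,-25,60],-0.424]
    - [[58,-25,60],-0.424]
  gripper: 50

```text
time: 7.62
eef_pos: [0.6316, 0.0362, 0.1505]
eef_rot: [-51.3, 89.7, 171.7]
contact_force: [-1.0, 0.4, 0.1]
grip_width: 0.587
```

```bash
python3 - <<'E'
from m import *
st()
c=cam("side"); P=cloud(c)
for a,ce,m in blobs(c,(0,150,80),(8,255,255),(285,240,320,270)): print("red",a,np.median(P[m],0).round(4),np.percentile(P[m][:,2],90))
cv2.imwrite("pics/s7.png",cv2.resize(cv2.cvtColor(c["img"],4)[170:270,240:340],None,fx=6,fy=6,interpolation=2))
E
```

```text
t 7.62 tcp mm [631.6  36.2 150.5] x [-0.006  0.001 -1.   ] open-angle -137.1 j [ -7.6  20.9  85.2   0.   74.2 129.4] F [-1.   0.4  0.1] T [0.05 0.01 0.05] g 0.587
red 73 [0.5768 0.064  0.1109] 0.11232684902713896
```

View pics/s7.png

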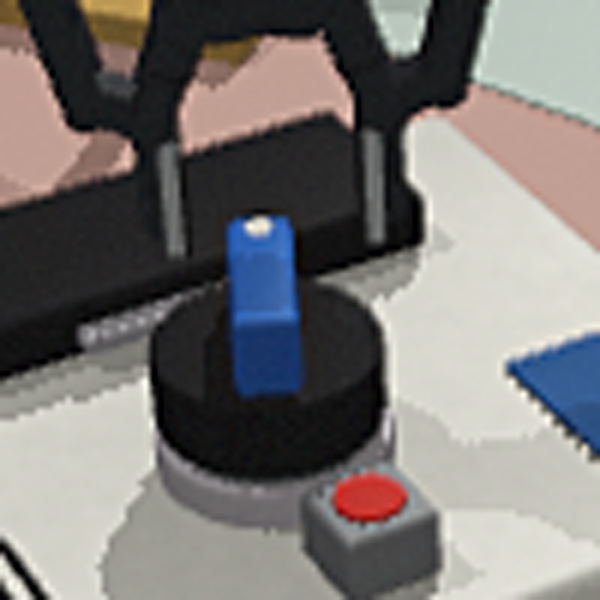

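The button top is now at 0.111, so it is down. The jaws straddle the bar; a quick check of how well they are centred.

```bash
python3 - <<'E'
from m import *
c=cam("side"); P=cloud(c); s=st()
for u,v in((268,200),(269,205),(269,210),(269,212),(302,198),(302,203),(302,207),(303,209)): print((u,v),(P[v,u]*1000).round(1),c["img"][v,u])
a=np.radians(-47.2)
for a_,ce,m in blobs(c,(105,120,60),(125,255,255),(270,200,295,240)):
    q=P[m]; q=q[(q[:,2]>.151)&(q[:,2]<.16)]; n=np.array([-np.sin(a),np.cos(a)]); d=np.array([np.cos(a),np.sin(a)])
    print(len(q),"across range",np.percentile(q[:,:2]@n,[3,50,97])*1000,"along",np.percentile(q[:,:2]@d,[3,97])*1000)
    print("tcp across/along",s["eef_pos"][:2]@n*1000,s["eef_pos"][:2]@d*1000)
E
```

```text
t 7.72 tcp mm [633.4  35.9 153.1] x [-0.001  0.    -1.   ] open-angle -137.1 j [ -7.7  20.8  85.    0.   74.2 129.5] F [ 0.4 -0.4  0.4] T [-0.03 -0.04 -0.02] g 0.588
(268, 200) [647.7  61.8 191.6] [104 105 104]
(269, 205) [647.   61.1 181.4] [107 108 108]
(269, 210) [645.9  63.3 172.8] [105 107 106]
(269, 212) [711.6  -3.6 109. ] [41 41 40]
(302, 198) [604.4  22.7 191.7] [104 106 105]
(302, 203) [603.1  24.8 183.2] [104 106 104]
(302, 207) [604.4  23.7 174. ] [107 108 107]
(303, 209) [677.1 -66.   96.5] [58 58 58]
203 across range [483.62224011 492.96022479 502.4268891 ] along [375.28612432 426.51535587]
tcp across/along 489.13238087900845 404.005917685445
```

Emit:
drive_tool:
  steps:
    - [[2,2,-8],0]
    - [[2,2,-16],0]
    - [[2,2,-24],0]
    - [[2,2,-30],0]
    - [[2,2,-34],0]
    - [[2,2,-34],0]

```text
time: 8.48
eef_pos: [0.6359, 0.0375, 0.1192]
eef_rot: [-51.0, 90.0, 171.8]
contact_force: [-0.4, -0.2, 0.4]
grip_width: 0.583
```

Emit:
drive_tool:
  steps:
    - [[0,0,0],0]
    - [[0,0,0],0]
    - [[0,0,0],0]
    - [[0,0,0],0]
  gripper: 8

```text
time: 8.98
eef_pos: [0.6365, 0.0376, 0.1202]
eef_rot: [137.4, 89.9, 0.2]
contact_force: [0.4, 0.8, 2.4]
grip_width: 0.221
```

```bash
python3 - <<'E'
from m import *
st()
c=cam("side"); P=cloud(c)
cv2.imwrite("pics/s8.png",cv2.resize(cv2.cvtColor(c["img"],4)[170:270,240:340],None,fx=6,fy=6,interpolation=2))
E
```

```text
t 8.97 tcp mm [636.5  37.6 120.2] x [ 0.001  0.    -1.   ] open-angle -137.2 j [ -7.5  23.   86.    0.   70.9 129.7] F [0.4 0.8 2.4] T [ 0.11 -0.09 -0.01] g 0.221
```

View pics/s8.png

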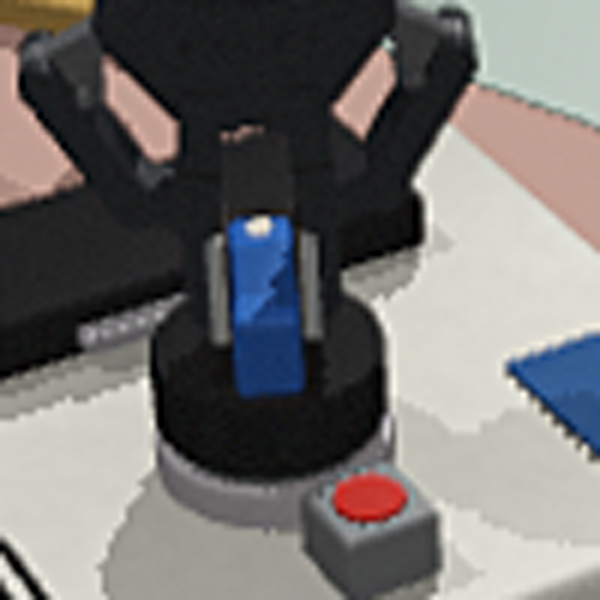

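The jaws hold the bar with the opening reading about 19 mm. I start the twist gently.

Emit:
drive_tool:
  steps:
    - [[0,0,0],0.04]
    - [[0,0,0],0.08]
    - [[0,0,0],0.12]
    - [[0,0,0],0.16]
    - [[0,0,0],0.2]
    - [[0,0,0],0.2]

```text
time: 9.78
eef_pos: [0.6358, 0.0373, 0.1201]
eef_rot: [-11.8, 89.9, -137.5]
contact_force: [-2.3, -0.5, 3.9]
grip_width: 0.221
```

```bash
python3 - <<'E'
from m import *
st()
E
```

```text
t 9.78 tcp mm [635.8  37.3 120.1] x [-0.001 -0.001 -1.   ] open-angle -125.7 j [ -7.5  23.   86.1  -0.   71.  118.3] F [-2.3 -0.5  3.9] T [-0.15  0.47 -0.04] g 0.221
```

Emit:
drive_tool:
  steps:
    - [[0,0,0],0.07]
    - [[0,0,0],0.14]
    - [[0,0,0],0.21]
    - [[0,0,0],0.28]
    - [[0,0,0],0.35]
    - [[0,0,0],0.42]
    - [[0,0,0],0.48]
    - [[0,0,0],0.48]

```text
time: 10.78
eef_pos: [0.6363, 0.037, 0.1202]
eef_rot: [33.5, 89.9, -64.8]
contact_force: [-1.5, -2.5, 5.1]
grip_width: 0.224
```

```bash
python3 - <<'E'
from m import *
st()
c=cam("side");cv2.imwrite("pics/s9.png",cv2.resize(cv2.cvtColor(c["img"],4)[170:270,240:340],None,fx=6,fy=6,interpolation=2))
E
```

```text
t 10.78 tcp mm [636.3  37.  120.2] x [ 0.    -0.001 -1.   ] open-angle -98.3 j [-7.5 23.  86.  -0.1 70.9 90.8] F [-1.5 -2.5  5.1] T [-0.45  0.33  0.05] g 0.224
```

View pics/s9.png

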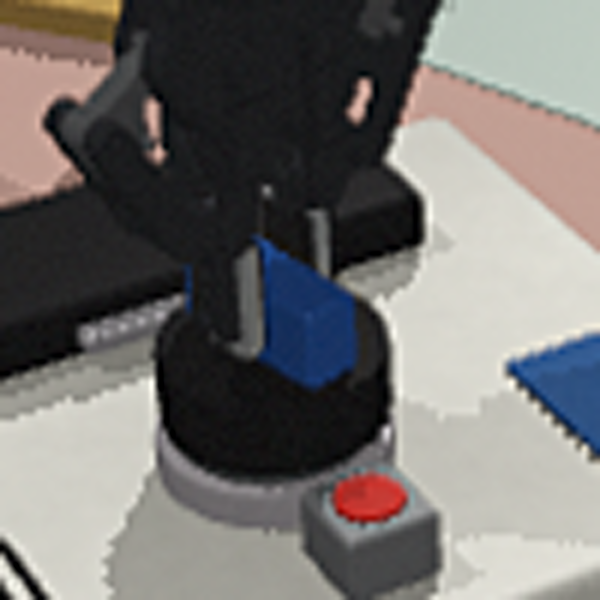

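The head turns with the gripper, 39° so far. I now feel for the stop.

Emit:
drive_tool:
  steps:
    - [[0,0,0.5],0.03]
    - [[0,0,0.5],0.06]
    - [[0,0,0.5],0.09]
    - [[0,0,0.5],0.12]
    - [[0,0,0.5],0.15]
    - [[0,0,0.5],0.18]
    - [[0,0,0.5],0.21]
    - [[0,0,0.5],0.21]

```text
time: 11.82
eef_pos: [0.6361, 0.0376, 0.1201]
eef_rot: [62.2, 90.0, -23.9]
contact_force: [-1.1, -2.4, 4.8]
grip_width: 0.224
```

```bash
python3 -c "
from m import *
st()"
```

```text
t 11.82 tcp mm [636.1  37.6 120.1] x [ 0. -0. -1.] open-angle -86.1 j [-7.5 23.  86.1 -0.  70.9 78.7] F [-1.1 -2.4  4.8] T [-0.52  0.2   0.06] g 0.224
```

51° turned with no stop yet. I continue in 1° steps.

Emit:
drive_tool:
  steps:
    - [[0,0,0],0.02]
    - [[0,0,0],0.04]
    - [[0,0,0],0.06]
    - [[0,0,0],0.08]
    - [[0,0,0],0.08]

```text
time: 12.45
eef_pos: [0.6362, 0.0376, 0.1202]
eef_rot: [97.0, 90.0, 15.4]
contact_force: [-1.9, -2.2, 5.3]
grip_width: 0.219
```

```bash
python3 -c "
from m import *
st()"
```

```text
t 12.45 tcp mm [636.2  37.6 120.2] x [ 0.  0. -1.] open-angle -81.6 j [-7.5 23.  86.1  0.  70.9 74.1] F [-1.9 -2.2  5.3] T [-0.52  0.18  0.05] g 0.219
```

Emit:
drive_tool:
  steps:
    - [[0,0,0],0.02]
    - [[0,0,0],0.04]
    - [[0,0,0],0.06]
    - [[0,0,0],0.08]
    - [[0,0,0],0.08]

```text
time: 13.08
eef_pos: [0.6362, 0.0376, 0.1202]
eef_rot: [64.8, 90.0, -12.1]
contact_force: [-1.5, -1.9, 4.3]
grip_width: 0.219
```

```bash
python3 -c "
from m import *
st()"
```

```text
t 13.07 tcp mm [636.2  37.6 120.2] x [ 0. -0. -1.] open-angle -77.0 j [-7.5 23.  86.1 -0.  70.9 69.5] F [-1.5 -1.9  4.3] T [-0.49  0.2   0.06] g 0.219
```

Emit:
drive_tool:
  steps:
    - [[0,0,0],0.02]
    - [[0,0,0],0.04]
    - [[0,0,0],0.06]
    - [[0,0,0],0.06]

```text
time: 13.58
eef_pos: [0.6362, 0.0375, 0.1201]
eef_rot: [57.1, 90.0, -16.5]
contact_force: [-1.2, -3.5, 4.5]
grip_width: 0.222
```

```bash
python3 -c "
from m import *
st()"
```

```text
t 13.57 tcp mm [636.2  37.5 120.1] x [ 0. -0. -1.] open-angle -73.5 j [-7.5 23.  86.1 -0.  70.9 66.1] F [-1.2 -3.5  4.5] T [-0.48  0.11  0.04] g 0.222
```

Emit:
drive_tool:
  steps:
    - [[0,0,0],0.02]
    - [[0,0,0],0.04]
    - [[0,0,0],0.06]
    - [[0,0,0],0.06]

```text
time: 14.08
eef_pos: [0.6362, 0.0375, 0.1202]
eef_rot: [49.7, 90.0, -20.4]
contact_force: [-0.5, -2.5, 5.0]
grip_width: 0.22
```

```bash
python3 -c "
from m import *
st()"
```

```text
t 14.07 tcp mm [636.2  37.5 120.2] x [ 0. -0. -1.] open-angle -70.1 j [-7.5 23.  86.  -0.  70.9 62.6] F [-0.5 -2.5  5. ] T [-0.51  0.06  0.04] g 0.220
```

Emit:
drive_tool:
  steps:
    - [[0,0,0],0.02]
    - [[0,0,0],0.04]
    - [[0,0,0],0.06]
    - [[0,0,0],0.06]

```text
time: 14.58
eef_pos: [0.6362, 0.0375, 0.1202]
eef_rot: [53.1, 90.0, -13.5]
contact_force: [-0.7, -2.7, 4.4]
grip_width: 0.222
```

```bash
python3 -c "
from m import *
st()"
```

```text
t 14.57 tcp mm [636.2  37.5 120.2] x [ 0. -0. -1.] open-angle -66.7 j [-7.5 23.  86.1 -0.  70.9 59.2] F [-0.7 -2.7  4.4] T [-0.52  0.09  0.04] g 0.222
```

Emit:
drive_tool:
  steps:
    - [[0,0,0],0.02]
    - [[0,0,0],0.04]
    - [[0,0,0],0.06]
    - [[0,0,0],0.06]

```text
time: 15.08
eef_pos: [0.6357, 0.0382, 0.1202]
eef_rot: [-169.7, 89.9, 127.0]
contact_force: [-3.5, 0.1, 6.4]
grip_width: 0.224
```

```bash
python3 -c "
from m import *
st()"
```

```text
t 15.07 tcp mm [635.7  38.2 120.2] x [-0.001  0.001 -1.   ] open-angle -63.3 j [-7.4 23.  86.1  0.1 71.  55.8] F [-3.5  0.1  6.4] T [-0.18  0.39 -0.24] g 0.224
```

At about 74° the moment jumped from +0.04 to -0.24 N m. One small step to confirm the stop.

Emit:
drive_tool:
  steps:
    - [[0,0,0],0.01]
    - [[0,0,0],0.01]

```text
time: 15.32
eef_pos: [0.6356, 0.0383, 0.1202]
eef_rot: [-167.4, 89.9, 129.9]
contact_force: [-2.8, -0.3, 6.5]
grip_width: 0.22
```

```bash
python3 -c "
from m import *
st()"
```

```text
t 15.32 tcp mm [635.6  38.3 120.2] x [-0.001  0.002 -1.   ] open-angle -62.7 j [-7.4 23.  86.1  0.1 71.  55.2] F [-2.8 -0.3  6.5] T [-0.08  0.5  -0.28] g 0.220
```

Emit:
drive_tool:
  steps:
    - [[0,0,0],0.015]
    - [[0,0,0],0.015]

```text
time: 15.58
eef_pos: [0.6354, 0.0386, 0.1202]
eef_rot: [-166.9, 89.9, 131.3]
contact_force: [-3.7, 0.5, 6.7]
grip_width: 0.221
```

```bash
python3 -c "
from m import *
st()"
```

```text
t 15.57 tcp mm [635.4  38.6 120.2] x [-0.002  0.002 -1.   ] open-angle -61.8 j [-7.4 23.  86.1  0.1 71.  54.4] F [-3.7  0.5  6.7] T [ 0.04  0.65 -0.31] g 0.221
```

The stop is felt and the moment keeps climbing gently. I back off slightly, ease sideways and start to lift with force checks.

Emit:
drive_tool:
  steps:
    - [[-1,0,0.5],-0.03]
    - [[-1,0,1],-0.03]
    - [[-1,0,2],-0.03]
    - [[-1,0,2],-0.03]

```text
time: 16.08
eef_pos: [0.6344, 0.0381, 0.1208]
eef_rot: [-148.4, 89.9, 148.1]
contact_force: [3.1, 2.0, -5.3]
grip_width: 0.218
```

```bash
python3 -c "
from m import *
st()"
```

```text
t 16.07 tcp mm [634.4  38.1 120.8] x [-0.002  0.001 -1.   ] open-angle -63.5 j [-7.5 22.8 86.2  0.1 71.  56.1] F [ 3.1  2.  -5.3] T [ 0.39 -0.54  0.01] g 0.218
```

Emit:
drive_tool:
  steps:
    - [[0,0,1],0]
    - [[0,0,2],0]
    - [[0,0,2],0]

```text
time: 16.45
eef_pos: [0.6348, 0.0377, 0.124]
eef_rot: [-141.5, 90.0, 155.0]
contact_force: [0.7, 3.0, -3.6]
grip_width: 0.222
```

```bash
python3 -c "
from m import *
st()"
```

```text
t 16.45 tcp mm [634.8  37.7 124. ] x [-0.001  0.    -1.   ] open-angle -63.5 j [-7.5 22.6 86.1  0.  71.3 56.1] F [ 0.7  3.  -3.6] T [ 0.5  -0.28 -0.01] g 0.222
```

Emit:
drive_tool:
  steps:
    - [[0,0,1],0]
    - [[0,0,2],0]
    - [[0,0,3],0]
    - [[0,0,3],0]

```text
time: 16.95
eef_pos: [0.6349, 0.0377, 0.1271]
eef_rot: [-143.3, 90.0, 153.2]
contact_force: [0.8, 2.3, -3.8]
grip_width: 0.219
```

```bash
python3 -c "
from m import *
st()"
```

```text
t 16.95 tcp mm [634.9  37.7 127.1] x [-0.  0. -1.] open-angle -63.5 j [-7.5 22.5 86.   0.  71.6 56.1] F [ 0.8  2.3 -3.8] T [ 0.61 -0.11 -0.05] g 0.219
```

Emit:
drive_tool:
  steps:
    - [[0,0,2],0]
    - [[0,0,4],0]
    - [[0,0,6],0]
    - [[0,0,6],0]

```text
time: 17.45
eef_pos: [0.6354, 0.0369, 0.1338]
eef_rot: [2.0, 89.9, -61.5]
contact_force: [0.3, -0.2, -3.0]
grip_width: 0.223
```

Emit:
drive_tool:
  steps:
    - [[0,0,3],0]
    - [[0,0,6],0]
    - [[0,0,9],0]
    - [[0,0,12],0]
    - [[0,0,12],0]

```text
time: 18.08
eef_pos: [0.6353, 0.0375, 0.1455]
eef_rot: [54.6, 90.0, -9.0]
contact_force: [0.6, 0.5, -2.7]
grip_width: 0.216
```

```bash
python3 - <<'E'
from m import *
st()
c=cam("side");cv2.imwrite("pics/s10.png",cv2.resize(cv2.cvtColor(c["img"],4)[170:270,240:340],None,fx=6,fy=6,interpolation=2))
E
```

```text
t 18.07 tcp mm [635.3  37.5 145.5] x [ 0.001 -0.    -1.   ] open-angle -63.5 j [-7.5 21.4 85.1 -0.  73.4 56.1] F [ 0.6  0.5 -2.7] T [-0.04  0.01 -0.03] g 0.216
```

View pics/s10.png

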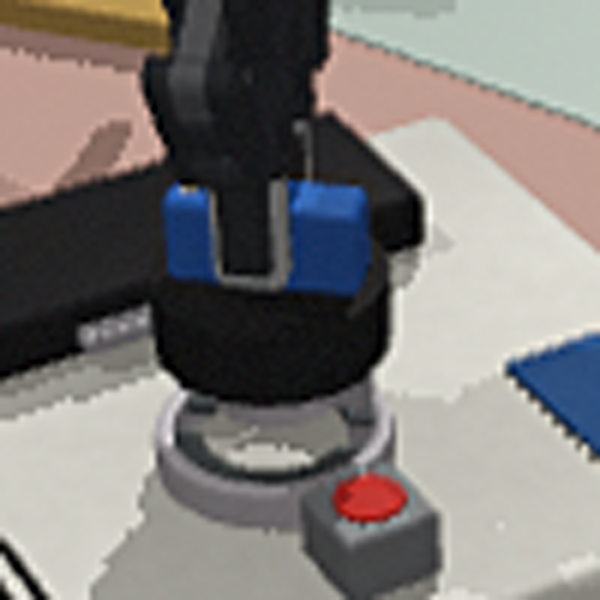

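The head is clear of the collar: its foot is about 25 mm above the deck. I raise it and carry it to the rest.

Emit:
drive_tool:
  steps:
    - [[0,0,12],0]
    - [[0,0,30],0]
    - [[0,0,48],0]
    - [[-12,-25,58],0]
    - [[-26,-55,60],0]
    - [[-42,-90,60],0]
    - [[-58,-125,60],0]
    - [[-74,-160,60],0]

```text
time: 19.12
eef_pos: [0.5611, -0.1237, 0.2069]
eef_rot: [38.1, 89.9, -25.4]
contact_force: [1.1, -0.5, -3.7]
grip_width: 0.223
```

Emit:
drive_tool:
  steps:
    - [[-16,-35,0],0]
    - [[-32,-70,0],0]
    - [[-48,-105,0],0]
    - [[-62,-138,0],0]
    - [[-72,-158,0],0]
    - [[-74,-165,0],0]
    - [[-74,-165,-10],0]
    - [[-74,-165,-20],0]

```text
time: 20.12
eef_pos: [0.4874, -0.2864, 0.1844]
eef_rot: [158.3, 90.0, 94.8]
contact_force: [-1.0, -0.3, -3.6]
grip_width: 0.22
```

Emit:
drive_tool:
  steps:
    - [[0,0,-25],0]
    - [[0,0,-50],0]
    - [[0,0,-75],0]
    - [[0,0,-90],0]
    - [[0,0,-100],0]
    - [[0,0,-100],0]

```text
time: 20.88
eef_pos: [0.487, -0.2871, 0.0847]
eef_rot: [-161.8, 89.9, 134.7]
contact_force: [-0.3, -0.2, -3.3]
grip_width: 0.217
```

```bash
python3 - <<'E'
from m import *
st()
c=cam("side");P=cloud(c)
cv2.imwrite("pics/s11.png",cv2.resize(cv2.cvtColor(c["img"],4)[130:260,360:500],None,fx=5,fy=4.6,interpolation=2))
t=cam("top"); save(t,"pics/t11.png")
E
```

```text
t 20.88 tcp mm [ 487.  -287.1   84.7] x [-0.001  0.001 -1.   ] open-angle -63.5 j [-42.8  15.8  99.7   0.   64.6  20.8] F [-0.3 -0.2 -3.3] T [-0.1  -0.01  0.01] g 0.217
```

View pics/s11.png

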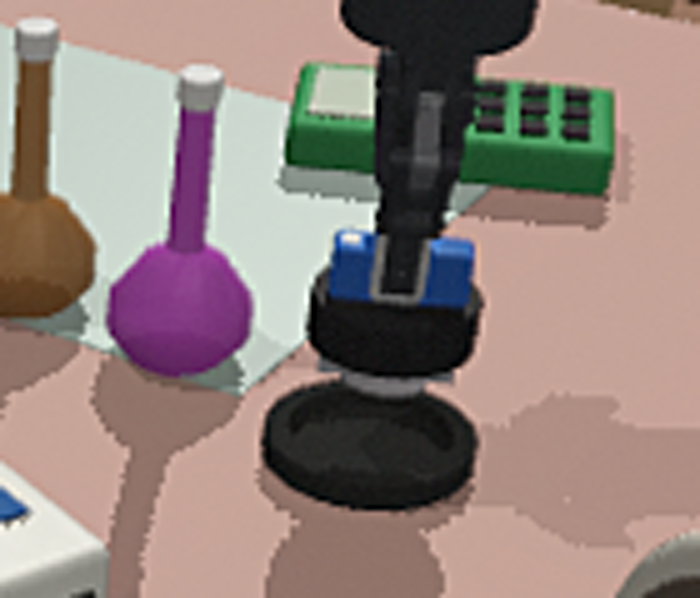

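View pics/t11.png

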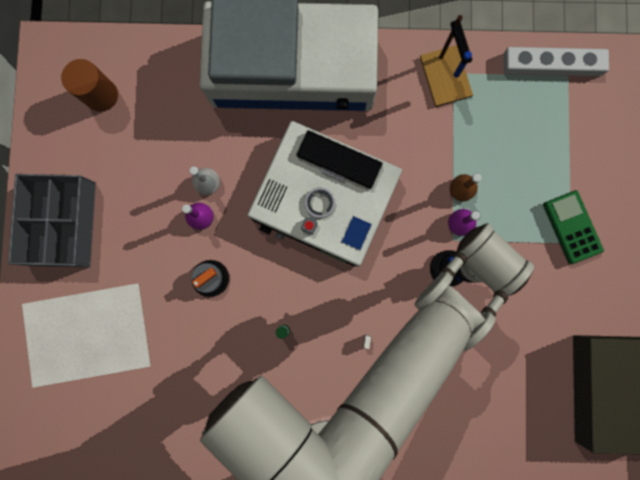

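```bash
python3 - <<'E'
from m import *
c=cam("side");P=cloud(c)
for p in((.487,-.287,.081),(.487,-.287,.016),(.487,-.287,.0495),(.487,-.287,.1195)): u=proj(c,p); print(p,u.round(1),"crop",((u-[360,130])*[5,4.6]).round(0))
d=np.hypot(P[...,0]-.487,P[...,1]+.287)
g=(d<.06)&(P[...,2]>.066)&(P[...,2]<.094)&(c["img"].max(-1)<70)
v,u=np.nonzero(g); print("drum px u",u.min(),u.max(),"v",v.min(),v.max())
# circle fit to drum side points
from scipy.optimize import least_squares
q=P[g]; q=q[(q[:,2]>.07)&(q[:,2]<.088)]; r=least_squares(lambda a:np.hypot(q[:,0]-a[0],q[:,1]-a[1])-.036,[.487,-.287],loss="soft_l1",f_scale=.002); print("drum fit",r.x,len(q))
g=(d<.075)&(P[...,2]>.005)&(P[...,2]<.02)&(c["img"].max(-1)<70); q=P[g]
print("rest outer enclosing",cv2.minEnclosingCircle((q[:,:2]*1000).astype(np.float32)))
print("bar z max",np.percentile(P[(d<.04)&(cv2.inRange(cv2.cvtColor(c['img'],41),(105,120,60),(125,255,255))>0)][:,2],[2,98]))
E
```

```text
(0.487, -0.287, 0.081) [437.8 198. ] crop [389. 313.]
(0.487, -0.287, 0.016) [434.2 223.3] crop [371. 429.]
(0.487, -0.287, 0.0495) [436.  210.5] crop [380. 370.]
(0.487, -0.287, 0.1195) [440.  182.2] crop [400. 240.]
drum px u 421 455 v 193 211
drum fit [ 0.48717632 -0.28940499] 222
rest outer enclosing ((486.1940612792969, -284.7607421875), 47.509124755859375)
bar z max [0.09462235 0.12285461]
```

Drum and rest centres agree to within about 4 mm in the side view. I shift +2 mm in y and lower.

Emit:
drive_tool:
  steps:
    - [[0,2,-8],0]
    - [[0,2,-16],0]
    - [[0,2,-24],0]
    - [[0,2,-30],0]
    - [[0,2,-36],0]
    - [[0,2,-36],0]

```text
time: 21.78
eef_pos: [0.4867, -0.2852, 0.0484]
eef_rot: [-158.1, 89.9, 138.4]
contact_force: [0.5, 0.7, -3.4]
grip_width: 0.219
```

Emit:
drive_tool:
  steps:
    - [[0,0,-1],0]
    - [[0,0,-2],0]
    - [[0,0,-3],0]
    - [[0,0,-4],0]
    - [[0,0,-5],0]
    - [[0,0,-5],0]

```text
time: 22.52
eef_pos: [0.487, -0.2854, 0.044]
eef_rot: [-170.0, 90.0, 126.5]
contact_force: [0.9, 0.2, -3.3]
grip_width: 0.216
```

Emit:
drive_tool:
  steps:
    - [[0,0,-1],0]
    - [[0,0,-2],0]
    - [[0,0,-2],0]

```text
time: 22.9
eef_pos: [0.487, -0.2854, 0.042]
eef_rot: [-157.2, 90.0, 139.3]
contact_force: [-0.3, 0.4, -3.1]
grip_width: 0.22
```

Emit:
drive_tool:
  steps:
    - [[0,0,-1],0]
    - [[0,0,-2],0]
    - [[0,0,-2],0]

```text
time: 23.28
eef_pos: [0.4873, -0.2856, 0.0412]
eef_rot: [-71.3, 90.0, -134.9]
contact_force: [-2.6, 2.5, 5.1]
grip_width: 0.218
```

Contact came at TCP z = 0.041, as predicted. I open the jaws and rise.

Emit:
drive_tool:
  steps:
    - [[0,0,0.5],0]
    - [[0,0,0.5],0]
    - [[0,0,0.5],0]
    - [[0,0,0.5],0]
  gripper: 45

```text
time: 23.78
eef_pos: [0.4871, -0.2855, 0.0406]
eef_rot: [13.6, 90.0, -49.9]
contact_force: [-0.3, 0.6, -0.3]
grip_width: 0.532
```

Emit:
drive_tool:
  steps:
    - [[0,0,10],0]
    - [[0,0,25],0]
    - [[0,0,50],0]
    - [[0,0,90],0]
    - [[0,0,140],0]
    - [[0,0,160],0]
    - [[0,0,160],0]

```text
time: 24.65
eef_pos: [0.4883, -0.2866, 0.2039]
eef_rot: [21.0, 89.7, -42.5]
contact_force: [0.3, -0.7, -0.2]
grip_width: 0.523
```

Emit:
drive_tool:
  steps:
    - [[-15,50,0],0]
    - [[-30,100,0],0]
    - [[-45,150,0],0]
    - [[-60,200,0],0]
    - [[-60,200,0],0]
    - [[-60,200,0],0]

```text
time: 25.4
eef_pos: [0.4269, -0.0856, 0.2]
eef_rot: [-111.6, 90.0, -175.1]
contact_force: [1.1, 0.1, 0.4]
grip_width: 0.53
```

```bash
python3 - <<'E'
from m import *
st()
for n in("side","top"):
    c=cam(n);P=cloud(c)
    d=np.hypot(P[...,0]-.487,P[...,1]+.287); h=cv2.inRange(cv2.cvtColor(c['img'],41),(105,120,60),(125,255,255))>0
    q=P[(d<.045)&h]; 
    if len(q): 
        q2=q[q[:,2]>np.percentile(q[:,2],97)-.006]; r=cv2.minAreaRect((q2[:,:2]*1000).astype(np.float32)); print(n,"bar z",np.percentile(q[:,2],[50,98]),"rect",r)
    x=(d<.06)&(P[...,2]>.03)&(P[...,2]<.056)&(c["img"].max(-1)<75); q=P[x]
    print(n,"drum enclosing",cv2.minEnclosingCircle((q[:,:2]*1000).astype(np.float32)),"top z",np.percentile(q[:,2],95))
    u=proj(c,(.487,-.287,.02)).astype(int); x0=min(max(u[0]-70,0),500); y0=u[1]-60
    cv2.imwrite(f"pics/{n}12.png",cv2.resize(cv2.cvtColor(c["img"],4)[y0:y0+120,x0:x0+140],None,fx=5,fy=5,interpolation=2))
    if n=="top": save(c,"pics/t13.png")
    for nm,lo,hi,am in(("violet",(140,120,50),(165,255,255),60),("amber",(5,120,40),(18,255,200),300),("orange",(5,180,150),(15,255,255),30)):
        for a,ce,m in blobs(c,lo,hi,None,am): print(n,nm,a,ce.round(0),np.median(P[m],0).round(3))
E
```

```text
t 25.40 tcp mm [426.9 -85.6 200. ] x [-0.001 -0.    -1.   ] open-angle -63.5 j [-27.3 -11.7 114.   -0.   77.7  36.2] F [1.1 0.1 0.4] T [-0.    0.01 -0.05] g 0.530
side bar z [0.06592447 0.07747019] rect ((486.07666015625, -283.1524658203125), (54.8173942565918, 20.589134216308594), 28.628498077392578)
side drum enclosing ((484.9656677246094, -281.2961730957031), 35.36408233642578) top z 0.051845701164658815
side violet 804 [396. 191.] [ 0.598 -0.303  0.046]
side violet 1982 [172. 376.] [0.593 0.35  0.049]
side amber 899 [372.  38.] [ 1.269 -1.256  0.087]
side amber 6152 [534.  84.] [ 0.635 -1.456 -0.077]
side amber 739 [365. 179.] [ 0.685 -0.307  0.046]
side amber 359 [261. 412.] [0.436 0.332 0.071]
side orange 438 [260. 399.] [0.449 0.314 0.076]
top bar z [0.07506492 0.08161226] rect ((484.4475402832031, -288.13922119140625), (55.9140739440918, 19.99989891052246), 24.970733642578125)
top drum enclosing ((484.0110778808594, -289.2544250488281), 36.81352615356445) top z 0.0540822187545894
top violet 534 [200. 216.] [0.597 0.331 0.049]
top violet 490 [461. 222.] [ 0.596 -0.312  0.051]
top amber 1614 [445.  76.] [ 0.982 -0.279  0.015]
top amber 1732 [88. 82.] [0.911 0.598 0.126]
top amber 508 [463. 188.] [ 0.683 -0.316  0.051]
top orange 117 [205. 276.] [0.452 0.307 0.075]
```

View pics/side12.png

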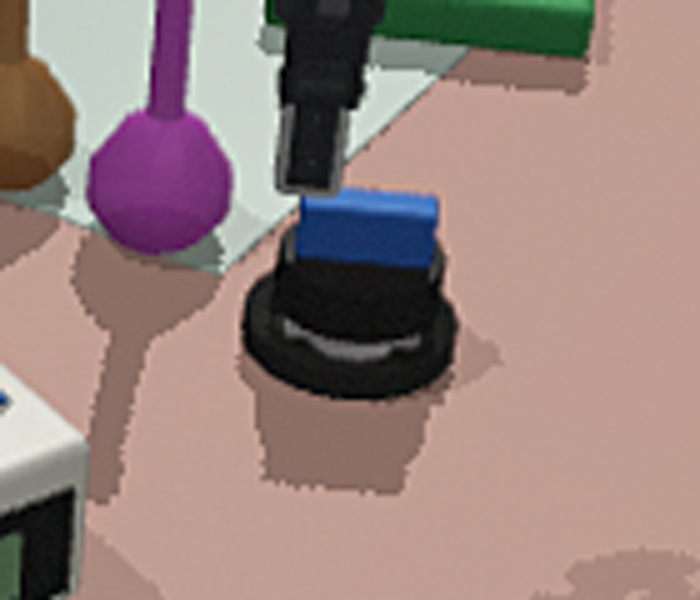

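View pics/t13.png

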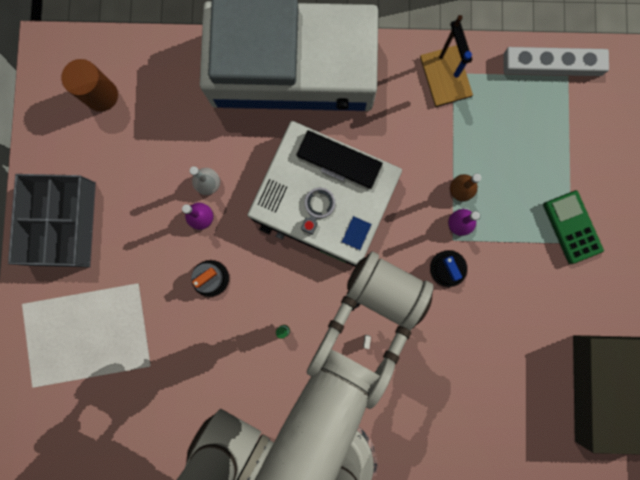

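The head stands upright in the rest. The bar top is at about 0.077 m against 0.076 expected, the centre is within about 2 mm of the rest in each view, and the flasks and spare are unmoved.

```bash
python3 -c "
from workcell import ctrl
print(ctrl.sign_off())"
```

```text
the job is handed in; nothing more can be done
None
```

The job is handed in after 25.4 s on the robot's clock; `sign_off` gave no verdict. I pressed the red button to its hard stop, twisted the head about 74° counter-clockwise until the moment jumped, then lifted it off. It now stands in the empty round rest, and the arm is clear of everything.

**Last checks**
- **Button:** its top measured 0.111 m after the press, as expected for fully down.
- **Head in the rest:** its centre is about 2 mm from the rest's centre in each camera view. The bar top measured 0.0775 m (side) and 0.082 m (top), where 0.076 m is expected. It looks upright, but I did not measure the tilt.
- **Forces:** the highest reading was about 27 N on the tool, during the button press. With the head gripped it stayed below about 8 N, including the set-down. Readings come only at the end of each move, so a short peak in between would not show.
- **Spare head and flasks:** the violet and amber flasks and the spare head's bar moved at most about 1 mm between the first and last pictures. I did not measure the clear flask; it looks unmoved in the top view.

**Disagreements**
- **Fingertip height:** the fingertips were about 14 mm above the reported tool point, not 14 mm below it as the description says. Depth points and the button contact both showed this, so I worked with the measured offset.
- **Camera offset:** the two cameras differed by 3 to 5 mm in y for the rest and for the placed head, so I compared positions within one view only.

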